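Open the tall tea tin for goods-in inspection

TASK

Lift the lid off the tall round tin and set it down, right way up, inside the shallow white tray; do not drop it in. Leave the opened tin standing upright where it is, and leave the short round tin alone with its lid on.

Things in the scene. Friction and masses are not known exactly. Their poses are not given: they have to be found in the camera images.
- tin: The tall round aluminium tin, upright and loose on the table: a cylinder 50 mm in diameter, 120 mm tall to its open rim (123 mm with the lid on), about 0.3 kg, with a paper band near the foot. Origin at the centre of its underside, z up.
- tin_lid: The tall tin's lid: plain round aluminium cap, no knob, 58 mm outer diameter, 26 mm tall, 35 g. It sits loosely over the tin's neck (1 to 2 mm play), lifts straight up and overhangs the tin's side by 4 mm. Origin at the centre of its lower open edge, 97 mm above the tin's foot when on; z points up through the closed top (upper face z = 26 mm). Grip across the diameter from above, any direction.
- tray: Shallow white plastic tray, fixed to the table, 190 x 190 mm outside, walls 5 mm thick and 22 mm high, floor 5 mm thick, empty. It lies left or right of the tins, turned a little. Origin at the centre of its underside; x and y along its sides.
- short_lid: The lid of the short round tin, same shape and size as the other lid. That tin is 50 mm in diameter, loose, only 73 mm tall with its lid on. Origin at the centre of the lid's lower edge, 47 mm above the table. To be left alone. (A sealed square tin, 59 mm wide and 116 mm tall, stands near too; the three tins may swap places.)

How it is judged:
By the outcome, as a careful person would: the job done as asked, in the order asked, and still so for the second after the job is handed in, with the robot touching nothing.
It also fails if it takes over 42 s, if anything falls off the work surface, if the arm or the gripper's body presses on something with over 40 N, if the wrist force passes 120 N, or if a joint passes its speed limit or range.

ROBOT

A 6-joint arm with a two-finger parallel gripper is mounted at the origin on the work surface. World frame = base frame: x ahead of the robot, y to its left, z up, the work surface at z = 0. Lengths are in m, angles in rad, forces in N, time in s.
With the tool pointing down it reaches from about 0.3 to 0.875 m from the base axis. Payload 6.4 kg.
Tool frame: the origin (TCP) lies between the finger pads; the fingertips stand 19 mm ahead of it and the grasp point (between the pads) is the TCP (ctrl.tips_ahead is the z of the fingertips in the tool frame, in m); z points along the fingers, y is the line along which they close (so a half turn about z gives the same grasp; the last joint's range is limited). The gripper opens to 85 mm and grips with 20 to 120 N. Pads are 22 mm wide; open, the fingers measure 114 mm over their backs; the gripper's body (76 mm by 85 mm) begins 54 mm behind the grasp point. The pads swing forward as they close: fully open they stand 13 mm farther back than shut.
Start: joints at [-1.368, 0.181, 1.607, -0, 1.354, -0.206], TCP at [0.229, -0.528, 0.25] pointing down, gripper open.
Joint ranges: [-2.99, 2.99], [-0.89, 2.07], [0.3, 2.58], [-1.14, 4.28], [0, 2.63], [-3.12, 3.12]. Speed limits (rad/s): [2.57, 2.57, 3.01, 3.14, 3.14, 3.14].

INTERFACE

Orientations are given as a unit quaternion [w, x, y, z].
In Python, from bench import readout, vision, ctrl gives the robot as it stands.
- The arm moves only by the tool play_rows, never from a script. Its arguments are lists of equal length, an entry for each row: "xyz": the shift along the tool's x, y, z in mm, a list of three; "rot": the turn, a rotation vector about the tool's x, y, z in rad, a list of three; "grip": the opening, from 0 (shut) to 1 (fully open). In form: {"xyz": [[x, y, z], ...], "rot": [[rx, ry, rz], ...], "grip": [grip, ...]}. A call has exactly 10 rows; each row is the pose to reach, as a shift and turn from the pose commanded when the call began, along the tool's axes at that moment; what a row does not reach only later rows make up. A row lasts 1/8 s, in which the tool goes at most 62.5 mm and 10.7 degrees, less where a joint would pass 70% of its speed; a pose out of reach is approached as far as the arm can. A call with a gripper value outside its range is refused whole. The fingers move at their own pace and stop on an object; the grip force is fixed at half the most. Time passes only in rows, so rows that repeat a pose let the fingers close, or fill a call up. It gives the time, the measured TCP pose, the force, the opening and the grip force at its end, in the units of the state.
- readout.get_obs(): the state, without advancing time (a new reading comes with each control period).
- vision.camera(name): name is "scene" or "side" or "wrist"; returns a dict with "color" (400x640x3 uint8, red, green, blue), "depth" (400x640 float32, m along the optical axis (not along the pixel's ray), 0 where there is no reading), "camera_matrix" (3x3 intrinsics, pixels), "extrinsics" (4x4, takes a point from camera to world coordinates); the wrist camera has in their place "hand_eye" (4x4, takes a point from camera to tool coordinates, whose origin is the TCP and whose axes are the flange's). Camera axes: x right, y down, z forward; pixel columns grow to the right and rows downward; lengths in m; the calibration is good to about 2 mm. A picture is of the moment at which its call begins: read the wrist's pose just before it.
- ctrl.hand_in(): hands the job in; it is judged then, once.
The state is a dict: "time_s": time; "q": joint angles; "dq": joint speeds; "joint_efforts": joint torques, N m; "eef_pos": TCP position; "eef_rot": TCP orientation; "wrist_force": force on the tool from outside, world axes, zero at the start; "torque": the same for the moment, N m; "opening": opening from 0.0 (shut) to 1.0 (fully open); "grasp_force": force on a finger pad.
Only numpy, scipy, OpenCV 4.12 (cv2) and the standard library are available. Lean on these libraries where they do the work, as an engineer would, in place of code of your own. Each camera call takes 0.05 s, during which the arm holds its last target. There are 200 camera calls.

## Working session

There is one attempt and no reset: what is moved stays moved. The work goes in short steps, Python scripts to look and compute and a tool call to move; the robot and the scene stay as the last step left them, time stands still between calls to the robot, and variables do not carry over. Pictures are saved under pics/ and viewed, at most 10 in all, crops included, and the job is handed in when it is done.

Besides the shell and the picture viewer there is one more tool, called after "Request:" as name(argument=value, ...), one argument or row to a line, values as JSON. play_rows: Moves the arm, as the interface text tells. Its arguments: {"type":"object","properties":{"xyz":{"type":"array","items":{"type":"array","items":{"type":"number"}}},"rot":{"type":"array","items":{"type":"array","items":{"type":"number"}}},"grip":{"type":"array","items":{"type":"number"}}},"required":["xyz","rot","grip"]}

```bash
mkdir -p pics
cat > h.py <<'E'
from bench import readout, vision, ctrl
import numpy as np, cv2
def snap(n):
    o=readout.get_obs(); c=vision.camera(n); cv2.imwrite(f'pics/{n}_{o["time_s"]:.2f}.png',c['color'][:,:,::-1])
    np.savez(f'/tmp/{n}.npz',**c); return o,c
def cloud(c):
    d=c['depth'];v,u=np.indices(d.shape);K=c['camera_matrix'];T=c['extrinsics']
    p=np.stack([(u-K[0,2])/K[0,0]*d,(v-K[1,2])/K[1,1]*d,d],-1)
    return p@T[:3,:3].T+T[:3,3]
E
python3 - <<'E'
from h import *
for n in('scene','side'):
    o,c=snap(n); print(c['extrinsics'].round(2).tolist())
print({k:np.round(v,3).tolist() for k,v in o.items()}, ctrl.tips_ahead)
E
ls pics
```

```text
[[-0.1, 0.72, -0.69, 1.21], [0.99, 0.07, -0.07, 0.08], [-0.0, -0.69, -0.72, 0.79], [0.0, 0.0, 0.0, 1.0]]
[[-0.96, -0.2, 0.18, 0.37], [-0.27, 0.76, -0.59, 0.62], [-0.02, -0.62, -0.78, 0.85], [0.0, 0.0, 0.0, 1.0]]
{'time_s': 0.05, 'q': [-1.368, 0.182, 1.608, -0.0, 1.354, -0.206], 'dq': [0.0, -0.001, -0.001, -0.001, -0.0, 0.0], 'joint_efforts': [-0.0, -44.625, -35.258, -0.0, 0.004, 0.0], 'eef_pos': [0.228, -0.527, 0.249], 'eef_rot': [-0.001, 0.979, 0.203, -0.0], 'wrist_force': [-0.765, -0.681, -0.287], 'torque': [0.03, -0.013, -0.054], 'grasp_force': 0.0, 'opening': 0.999} 0.019
scene_0.00.png
side_0.05.png
```

View pics/scene_0.00.png

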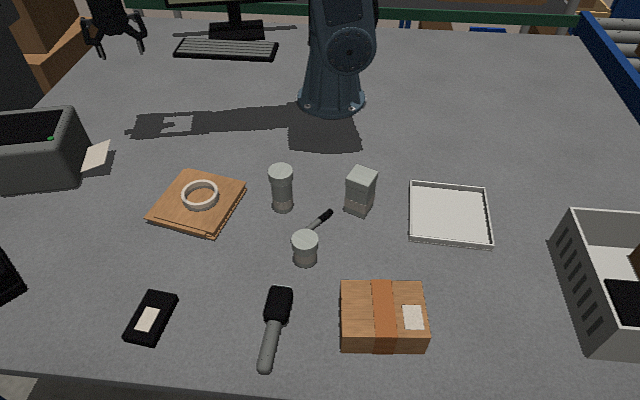

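View pics/side_0.05.png

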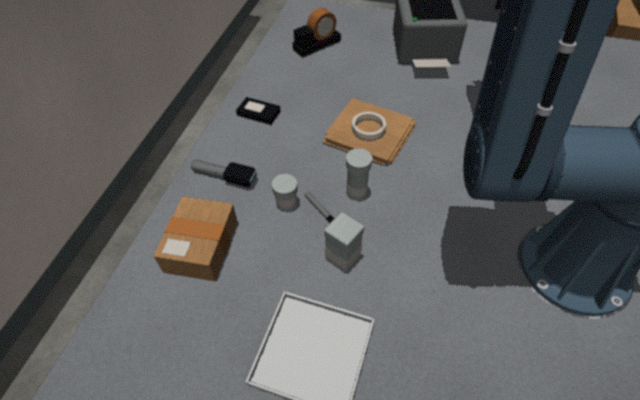

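The scene view shows the tall tin's lid at about (281,171), the short tin at (305,240) and the square tin at (361,185). The tray's centre is near (450,213), with corners near (410,182), (487,186), (492,246) and (409,240). The side view agrees.

```bash
cat > m.py <<'E'
from h import *
for n in('scene','side'):
    c=dict(np.load(f'/tmp/{n}.npz'));P=cloud(c)
    boxes={'scene':{'tall':(255,155,305,190),'short':(285,220,325,250),'sq':(340,160,385,200),'tray':(400,175,500,252)},
           'side':{'tall':(335,140,380,180),'short':(265,168,305,200),'sq':(318,205,370,250),'tray':(240,285,380,400)}}[n]
    for k,(a,b,e,f) in boxes.items():
        p=P[b:f,a:e].reshape(-1,3); z0,z1={'tall':(.115,.135),'short':(.066,.085),'sq':(.108,.126),'tray':(.015,.03)}[k]
        q=p[(p[:,2]>z0)&(p[:,2]<z1)]
        if k!='tray': q=q[q[:,2]>np.median(q[:,2])-.004]
        r=cv2.minAreaRect((q[:,:2]*1000).astype(np.float32))
        print(n,k,len(q),np.round(r[0],1),np.round(r[1],1),round(r[2],1),np.median(q[:,2]).round(4))
E
python3 m.py
```

```text
scene tall 358 [492.6 -80.4] [56.7 58.1] 86.9 0.1228
scene short 472 [646.7  -6. ] [55.6 55.5] 5.9 0.0726
scene sq 467 [479.9 107.9] [59.3 61.3] 66.5 0.1156
scene tray 803 [483.9 325.4] [191.7 194.3] 86.9 0.0201
side tall 408 [492.2 -78. ] [55.6 56.7] 13.5 0.1224
side short 410 [646.   -3.3] [57.8 56.9] 47.0 0.0725
side sq 739 [479.7 110.4] [60.1 59.2] 65.6 0.1154
side tray 1042 [484. 327.] [190.9 190.5] 87.1 0.0209
```

Request:
play_rows(
  xyz=[
    [17,-12,0],
    [59,-43,0],
    [105,-77,0],
    [153,-112,0],
    [202,-147,0],
    [250,-183,0],
    [298,-218,0],
    [344,-252,0],
    [386,-282,0],
    [420,-307,0],
  ],
  rot=[
    [0,0,0],
    [0,0,0],
    [0,0,0],
    [0,0,0],
    [0,0,0],
    [0,0,0],
    [0,0,0],
    [0,0,0],
    [0,0,0],
    [0,0,0],
  ],
  grip=[1,1,1,1,1,1,1,1,1,1],
)

```text
time_s: 1.35
eef_pos: [0.492, -0.0757, 0.2502]
eef_rot: [-0.0, 0.979, 0.204, 0.0]
wrist_force: [-0.4, 0.2, -0.1]
opening: 0.999
grasp_force: 0.0
```

```bash
cat > w.py <<'E'
from h import *
from scipy.spatial.transform import Rotation as R
import sys
o,c=snap('wrist'); T=np.eye(4); w,x,y,z=o['eef_rot']
T[:3,:3]=R.from_quat([x,y,z,w]).as_matrix(); T[:3,3]=o['eef_pos']
c['extrinsics']=T@c['hand_eye']; P=cloud(c).reshape(-1,3)
z0,z1=float(sys.argv[1]),float(sys.argv[2])
q=P[(P[:,2]>z0)&(P[:,2]<z1)&(np.hypot(*(P[:,:2]-T[:2,3]).T)<.06)]
print(o['time_s'],T[:3,3].round(4),np.round(o['eef_rot'],4),np.round(o['wrist_force'],1),o['opening'],o['grasp_force'])
if len(q)>5:
    r=cv2.minAreaRect((q[:,:2]*1000).astype(np.float32)); print(len(q),np.round(r[0],1),np.round(r[1],1),np.median(q[:,2]).round(4))
    e=np.append(r[0],0)/1000-T[:3,3]; print('tool xy mm',((e@T[:3,:3])*1000)[:2].round(1))
E
python3 w.py .115 .13; ls pics
```

```text
1.35 [ 0.492  -0.0757  0.2502] [-2.000e-04  9.790e-01  2.039e-01  0.000e+00] [-0.4  0.2 -0.1] 0.998997288726078 0.0
3092 [492.7 -80.1] [57.2 56.5] 0.1236
tool xy mm [-1.2  4.4]
scene_0.00.png
side_0.05.png
wrist_1.35.png
```

Request:
play_rows(
  xyz=[
    [0,1,10],
    [0,1,28],
    [0,1,48],
    [0,1,68],
    [0,1,87],
    [0,1,104],
    [0,1,118],
    [0,1,127],
    [0,1,132],
    [0,1,133],
  ],
  rot=[
    [0,0,0],
    [0,0,0],
    [0,0,0],
    [0,0,0],
    [0,0,0],
    [0,0,0],
    [0,0,0],
    [0,0,0],
    [0,0,0],
    [0,0,0],
  ],
  grip=[1,1,1,1,1,1,1,1,1,1],
)

```text
time_s: 2.65
eef_pos: [0.4924, -0.0799, 0.1172]
eef_rot: [0.0, 0.979, 0.203, 0.0]
wrist_force: [-0.5, 0.8, 0.0]
opening: 0.999
grasp_force: 0.0
```

```bash
python3 w.py .115 .13
python3 - <<'E'
from h import *
o,c=snap('scene'); a=cv2.resize(c['color'][100:250,220:400],None,fx=4,fy=4,interpolation=cv2.INTER_CUBIC)
o,d=snap('side'); b=cv2.resize(d['color'][80:230,290:420],None,fx=4,fy=4,interpolation=cv2.INTER_CUBIC)
cv2.imwrite('pics/g1.png',cv2.resize(np.hstack([a,b]),(800,387))[:,:,::-1])
E
```

```text
2.65 [ 0.4924 -0.0799  0.1172] [0.     0.9792 0.203  0.    ] [-0.5  0.8  0. ] 0.9993983686103743 0.0
13019 [492.4 -77.6] [ 58.3 104.8] 0.1237
tool xy mm [ 0.9 -2.1]
```

View pics/g1.png

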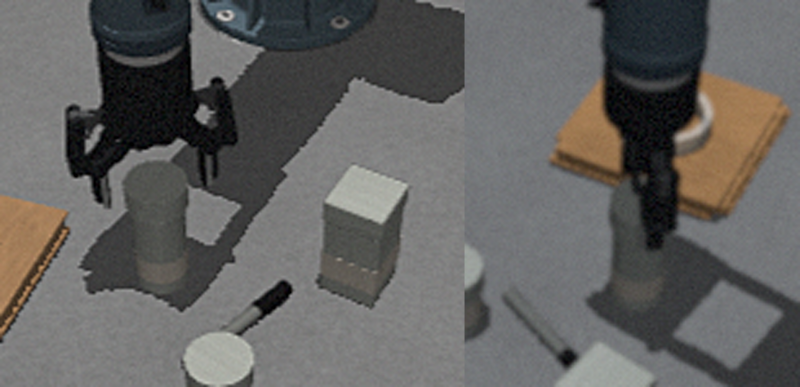

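The fingers straddle the lid, with the tips at about (108,205) and (207,180) either side of it and around its lower half. Now I close.

Request:
play_rows(
  xyz=[
    [0,0,0],
    [0,0,0],
    [0,0,0],
    [0,0,0],
    [0,0,0],
    [0,0,0],
    [0,0,0],
    [0,0,0],
    [0,0,0],
    [0,0,0],
  ],
  rot=[
    [0,0,0],
    [0,0,0],
    [0,0,0],
    [0,0,0],
    [0,0,0],
    [0,0,0],
    [0,0,0],
    [0,0,0],
    [0,0,0],
    [0,0,0],
  ],
  grip=[0.9,0.8,0.75,0.7,0.65,0.62,0.6,0.58,0.56,0.55],
)

```text
time_s: 4.05
eef_pos: [0.4926, -0.08, 0.1178]
eef_rot: [0.0, 0.979, 0.203, 0.0]
wrist_force: [-1.0, -0.2, 5.9]
opening: 0.651
grasp_force: 63.2
```

Request:
play_rows(
  xyz=[
    [0,0,-2],
    [0,0,-6],
    [0,0,-11],
    [0,0,-18],
    [0,0,-27],
    [0,0,-38],
    [0,0,-52],
    [0,0,-68],
    [0,0,-82],
    [0,0,-92],
  ],
  rot=[
    [0,0,0],
    [0,0,0],
    [0,0,0],
    [0,0,0],
    [0,0,0],
    [0,0,0],
    [0,0,0],
    [0,0,0],
    [0,0,0],
    [0,0,0],
  ],
  grip=[0.5,0.5,0.5,0.5,0.5,0.5,0.5,0.5,0.5,0.5],
)

```text
time_s: 5.3
eef_pos: [0.4926, -0.08, 0.2106]
eef_rot: [0.0, 0.979, 0.203, 0.0]
wrist_force: [-0.0, -0.4, -0.7]
opening: 0.648
grasp_force: 63.3
```

Run:
```python
from h import *
o,c=snap('scene'); a=cv2.resize(c['color'][80:230,220:400],None,fx=4,fy=4,interpolation=cv2.INTER_CUBIC)
o,d=snap('side'); b=cv2.resize(d['color'][60:210,290:420],None,fx=4,fy=4,interpolation=cv2.INTER_CUBIC)
cv2.imwrite('pics/g2.png',cv2.resize(np.hstack([a,b]),(800,387))[:,:,::-1])
print(o['wrist_force'],o['opening'],o['grasp_force'])
```

```text
[1.23890005 0.12724942 1.10253075] 0.6527418527018876 63.33783231675625
```

View pics/g2.png

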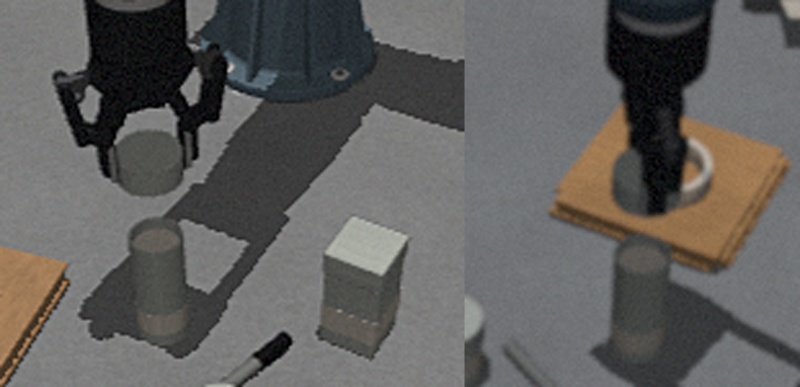

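The lid, held level, has left the tin at (155,235), which still stands upright and open. Now I move it over the tray.

Request:
play_rows(
  xyz=[
    [5,-11,0],
    [15,-38,0],
    [32,-79,0],
    [52,-128,0],
    [74,-180,0],
    [95,-233,0],
    [117,-286,0],
    [135,-331,0],
    [147,-361,0],
    [153,-376,0],
  ],
  rot=[
    [0,0,0],
    [0,0,0],
    [0,0,0],
    [0,0,0],
    [0,0,0],
    [0,0,0],
    [0,0,0],
    [0,0,0],
    [0,0,0],
    [0,0,0],
  ],
  grip=[0.5,0.5,0.5,0.5,0.5,0.5,0.5,0.5,0.5,0.5],
)

```text
time_s: 6.65
eef_pos: [0.4819, 0.3278, 0.2082]
eef_rot: [0.0, 0.979, 0.204, -0.001]
wrist_force: [1.1, -0.4, -0.9]
opening: 0.65
grasp_force: 63.4
```

Run:
```python
from h import *
o,c=snap('scene');P=cloud(c)
p=P[150:240,420:500].reshape(-1,3)
# lid: points near TCP, lowest of hanging cluster
t=o['eef_pos']; q=P.reshape(-1,3); q=q[(np.hypot(*(q[:,:2]-t[:2]).T)<.045)&(q[:,2]>.1)]
print(t.round(4),np.percentile(q[:,2],[0,1,3,10,50]).round(4),o['grasp_force'])
f=P[195:235,425:480,2];print('floor',np.median(f[f<.03]))
o,d=snap('side')
a=cv2.resize(c['color'][100:260,390:510],None,fx=4,fy=4,interpolation=cv2.INTER_CUBIC)[:560]
cv2.imwrite('pics/g3.png',a[:,:,::-1])
```

```text
[0.4819 0.3278 0.2082] [0.1851 0.1942 0.2052 0.2158 0.3853] 63.411600049585104
floor 0.004511331244574035
```

View pics/g3.png

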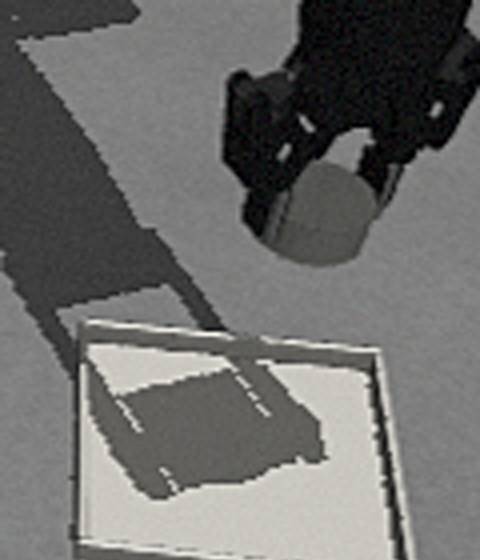

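The lid hangs level at about (320,215) in the crop, over the tray. Next I descend most of the way.

Request:
play_rows(
  xyz=[
    [0,0,8],
    [0,0,26],
    [0,0,48],
    [0,0,72],
    [0,0,96],
    [0,0,120],
    [0,0,140],
    [0,0,156],
    [0,0,166],
    [0,0,170],
  ],
  rot=[
    [0,0,0],
    [0,0,0],
    [0,0,0],
    [0,0,0],
    [0,0,0],
    [0,0,0],
    [0,0,0],
    [0,0,0],
    [0,0,0],
    [0,0,0],
  ],
  grip=[0.5,0.5,0.5,0.5,0.5,0.5,0.5,0.5,0.5,0.5],
)

```text
time_s: 8.0
eef_pos: [0.4832, 0.3259, 0.0388]
eef_rot: [0.0, 0.979, 0.203, -0.0]
wrist_force: [-0.2, 1.1, -0.6]
opening: 0.652
grasp_force: 63.4
```

Run:
```python
from h import *
o,c=snap('scene');o,d=snap('side')
print(o['eef_pos'],o['wrist_force'],o['grasp_force'])
a=cv2.resize(c['color'][150:260,395:505],(400,400),interpolation=cv2.INTER_CUBIC)
b=cv2.resize(d['color'][270:400,240:380],(400,400),interpolation=cv2.INTER_CUBIC)
cv2.imwrite('pics/g4.png',np.hstack([a,b])[:,:,::-1])
```

```text
[0.48317613 0.32589716 0.03873322] [ 0.10290512  0.0330733  -0.45978919] 63.42321055009961
```

View pics/g4.png

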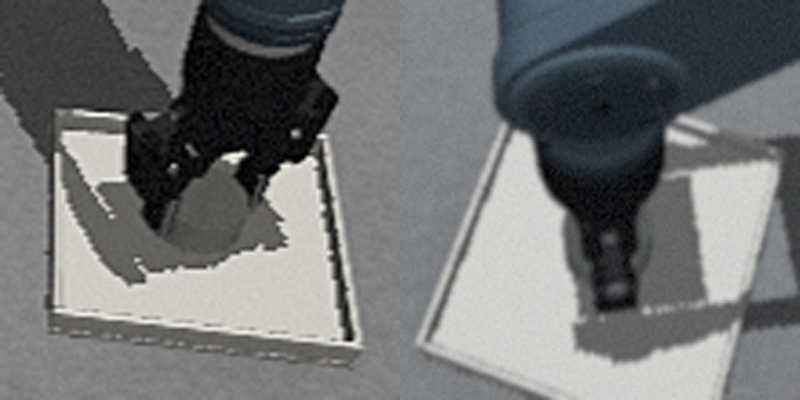

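The lid is inside the walls, with its front edge near (205,250), and just above the floor. I expect contact about 13 mm lower, so I go down gently.

Request:
play_rows(
  xyz=[
    [0,0,2],
    [0,0,4],
    [0,0,6],
    [0,0,8],
    [0,0,9],
    [0,0,10],
    [0,0,11],
    [0,0,11.5],
    [0,0,12],
    [0,0,12],
  ],
  rot=[
    [0,0,0],
    [0,0,0],
    [0,0,0],
    [0,0,0],
    [0,0,0],
    [0,0,0],
    [0,0,0],
    [0,0,0],
    [0,0,0],
    [0,0,0],
  ],
  grip=[0.5,0.5,0.5,0.5,0.5,0.5,0.5,0.5,0.5,0.5],
)

```text
time_s: 9.35
eef_pos: [0.4833, 0.3259, 0.0273]
eef_rot: [0.0, 0.979, 0.203, 0.0]
wrist_force: [-0.4, 0.2, -0.5]
opening: 0.65
grasp_force: 63.4
```

Request:
play_rows(
  xyz=[
    [0,0,0.3],
    [0,0,0.6],
    [0,0,0.9],
    [0,0,1.2],
    [0,0,1.4],
    [0,0,1.6],
    [0,0,1.8],
    [0,0,1.8],
    [0,0,1.8],
    [0,0,1.8],
  ],
  rot=[
    [0,0,0],
    [0,0,0],
    [0,0,0],
    [0,0,0],
    [0,0,0],
    [0,0,0],
    [0,0,0],
    [0,0,0],
    [0,0,0],
    [0,0,0],
  ],
  grip=[0.5,0.5,0.5,0.5,0.5,0.5,0.5,0.5,0.5,0.5],
)

```text
time_s: 10.6
eef_pos: [0.4833, 0.326, 0.0258]
eef_rot: [0.0, 0.979, 0.203, -0.0]
wrist_force: [-2.7, -1.3, 6.3]
opening: 0.649
grasp_force: 63.7
```

Contact at 6 N, so I release.

Request:
play_rows(
  xyz=[
    [0,0,0],
    [0,0,0],
    [0,0,0],
    [0,0,0],
    [0,0,0],
    [0,0,0],
    [0,0,0],
    [0,0,0],
    [0,0,0],
    [0,0,0],
  ],
  rot=[
    [0,0,0],
    [0,0,0],
    [0,0,0],
    [0,0,0],
    [0,0,0],
    [0,0,0],
    [0,0,0],
    [0,0,0],
    [0,0,0],
    [0,0,0],
  ],
  grip=[0.66,0.68,0.7,0.74,0.78,0.84,0.9,0.96,1,1],
)

```text
time_s: 11.85
eef_pos: [0.4833, 0.3259, 0.0255]
eef_rot: [0.0, 0.979, 0.203, -0.0]
wrist_force: [-0.4, 0.2, 0.3]
opening: 0.998
grasp_force: 0.0
```

Request:
play_rows(
  xyz=[
    [0,0,-3],
    [0,0,-9],
    [0,0,-18],
    [0,0,-30],
    [0,0,-46],
    [0,0,-68],
    [0,0,-94],
    [0,0,-120],
    [0,0,-140],
    [0,0,-150],
  ],
  rot=[
    [0,0,0],
    [0,0,0],
    [0,0,0],
    [0,0,0],
    [0,0,0],
    [0,0,0],
    [0,0,0],
    [0,0,0],
    [0,0,0],
    [0,0,0],
  ],
  grip=[1,1,1,1,1,1,1,1,1,1],
)

```text
time_s: 13.1
eef_pos: [0.484, 0.3263, 0.1779]
eef_rot: [-0.0, 0.979, 0.203, 0.002]
wrist_force: [-0.4, 0.2, -0.9]
opening: 0.999
grasp_force: 0.0
```

```bash
python3 w.py .022 .045
python3 - <<'E'
from h import *
o,c=snap('scene'); cv2.imwrite('pics/fin.png',cv2.resize(c['color'][100:300,220:520],(800,533))[:,:,::-1])
E
```

```text
13.1 [0.484  0.3263 0.1779] [-3.000e-04  9.792e-01  2.030e-01  1.500e-03] [-0.4  0.2 -0.9] 0.9993349120850181 0.0
2695 [483.7 325.8] [57.2 56.8] 0.0317
tool xy mm [-1.   0.4]
```

View pics/fin.png

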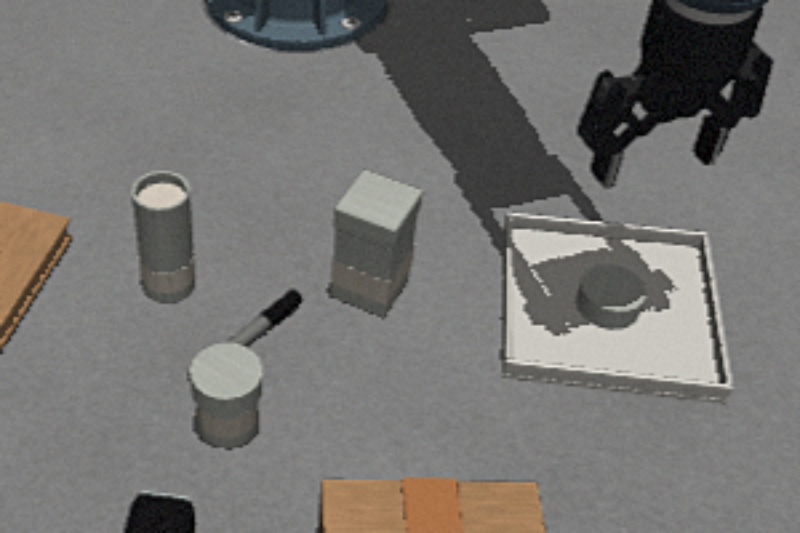

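The lid lies flat and right way up in the tray at about (612,295), with its top at 31.7 mm. The opened tin stands at (163,240), the short tin still has its lid on, and the gripper is clear.

```bash
python3 -c "
from bench import ctrl
print(ctrl.hand_in())"
```

```text
the job is handed in; nothing more can be done
None
```

The tall tin's lid is set down right way up in the centre of the white tray, the opened tin stands upright where it was, the short tin still has its lid on, and the job was handed in at about 13 s.

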